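Shim the rocking wire slicer level

TASK

The marble cheese wire slicer rocks because one of its feet, the one nearest you on the left, is too short. Push the wooden wedge along the worktop, thin end first, under that foot until the foot stands on the wedge's flat part behind the ramp and the slab is level and no longer rocks. Only push the wedge, do not pick it up; do not touch the slicer or shove it out of its place, leave the other things alone, and take the hand away at the end.

Things in the scene. Friction and masses are not known exactly. Their poses are not given: they have to be found in the camera images.
- slicer: cheese wire slicer, loose, 2 kg: white marble slab 180x180x20 mm (underside 34 mm up when level; highest point 77 mm) on 4 black rubber ball feet at (+-68,+-68) mm; steel wire bow on the far side with a black handle at the left. Its -x side faces left, its -y side the robot. Starts tilted 0.09 rad down to the near left foot. Origin: slab centre, on the plane of the 3 long feet; z up
- short_foot (a point): lowest point of the slicer's short foot, the one nearest the robot on the left (ball foot 28 mm in diameter, at (-68, -68) mm), which ends 9 mm above the plane of the other three; the slab's edges lie 22 mm outside it. At the start it rests on the worktop with a few newtons
- slab_centre (a point): centre of the slab's upper face. A clear fixed glass screen, 0.24 m high, stands on the worktop just beyond the slicer's far side (at about x = 0.61 m, from the right up to y = 0.24 m): keep the hand clear of it
- wedge: smooth waxed wooden wedge 155x80 mm, 0.18 kg, to the left of the short foot, thin end roughly toward it. Origin on the underside below the middle of the flat; +x to the thin end, z up. Ramp from x = +70 mm (1.5 mm thick) up to +20; flat, 9 mm high, from +20 to -20; heel, 24 mm high, from -20 to -85, push on its upright back face: about 1 N to slide, under 15 N while the foot climbs
- tub: small food tub 72 mm wide, 71 mm high, standing beyond the wedge, loose; origin under its centre
- tape: roll of tape lying flat, 62 mm in diameter, 19 mm high, beyond the wedge, left of the tub, loose; origin under its centre

How it is judged (in metres and radians):
At the end, for the whole second after the job is handed in: the short foot presses on the flat of the wedge (20 mm ahead of to 18 mm behind the middle of the flat, within 30 mm of its centre line), slab level within 0.018 rad, wedge flat on the worktop, slicer within 30 mm of its place, all at rest (angle between slicer's own z axis and vertical below 0.018 rad and x of short_foot in the frame of wedge between -0.018 and 0.02 m and y of short_foot in the frame of wedge between -0.03 and 0.03 m and contact force between wedge and slicer above 0.5 N and height (world z) of wedge below 0.004 m and angle between wedge's own z axis and vertical below 0.03 rad and distance of slab_centre from where it was at the start of the episode below 0.03 m and linear speed of each of slicer, wedge below 0.01 m/s); the robot touches nothing.
It fails at once if the wedge is lifted off the worktop or tipped up (height (world z) of wedge above 0.012 m or angle between wedge's own z axis and vertical above 0.2 rad).
It fails at once if the robot touches the slicer (contact force between any of the fingers, the arm and slicer above 2 N).
It fails at once if the slicer is shoved more than 30 mm from its place (distance of slab_centre from where it was at the start of the episode above 0.03 m).
It fails at once if the tub or the tape roll is moved more than 20 mm or knocked over (distance of any of tub, tape from where it was at the start of the episode above 0.02 m or angle between any of tub, tape's own z axis and vertical above 0.5 rad).
It also fails if it takes over 45 s, if anything falls off the work surface, if the arm or the gripper's body presses on something with over 40 N, if the wrist force passes 120 N, or if a joint passes its speed limit or range.

ROBOT

A 6-joint arm with a two-finger parallel gripper is mounted at the origin on a cart in front of the work surface, level with it; the furniture and walls round the work are solid. World frame = base frame: x ahead of the robot, y to its left, z up, the work surface at z = 0. Lengths are in mm, angles in rad, forces in N, time in s.
With the tool pointing down it reaches from about 350 to 800 mm from the base axis. Payload 7.3 kg.
Tool frame: the origin (TCP) lies at the very end of the fingers, on their centre line; the grasp point (between the pads) lies r.hold_point_z behind it (r.hold_point_z is the distance from the TCP to the grasp point, in mm); z points along the fingers, y is the line along which they close (so a half turn about z gives the same grasp; the last joint's range is limited). The gripper opens to 85 mm and grips with 20 to 120 N. Pads are 22 mm wide; open, the fingers measure 114 mm over their backs; the gripper's body (76 mm by 85 mm) begins 54 mm behind the grasp point. The pads swing forward as they close: fully open they stand 13 mm farther back than shut.
Start: joints at [-1.376, 0.342, 1.524, -0, 1.275, -0.146], TCP at [175.499, -494.818, 231.322] pointing down, gripper open.
Joint ranges: [-2.53, 2.53], [-0.77, 2.02], [0.04, 2.7], [-1, 4.14], [0.28, 2.66], [-3.11, 3.11]. Speed limits (rad/s): [2.57, 2.57, 3.14, 3.14, 3.14, 3.14].

INTERFACE

Orientations are given as [roll, pitch, yaw] about the fixed x, y, z axes, in that order (R = Rz(yaw) Ry(pitch) Rx(roll)).
In Python, from workcell import r gives the robot as it stands.
- The arm moves only by the tool move_arm, never from a script. Its argument "targets" is one flat list of numbers, 6 for each row, row after row: the shift along the tool's x, y, z in units of 30 mm (1.0 is 30 mm), then the turn, a rotation vector about the tool's x, y, z in units of 90 degrees (1.0 is 90 degrees). In form: [x, y, z, ax, ay, az, x, y, z, ax, ay, az, ...]. A call has 1 to 8 rows; each row shifts and turns the commanded pose from where the row before left it, along the tool's axes as they then stand; what a row does not reach is not made up. A row lasts 1/10 s, in which the tool goes at most 50 mm and 8.59 degrees, less where a joint would pass 70% of its speed; a pose out of reach is approached as far as the arm can. A call with a number of a shift or a turn outside -1 to 1 is refused whole. A call with a gripper value outside its range is refused whole. "hand" is the finger opening in mm, from 0 to 85.4, set as the call begins (left out, the last holds). The fingers move at their own pace and stop on an object; "squeeze" is the grip in N (left out, the last holds). Time passes only in rows, so rows that do not move let the fingers close. It gives the time, the measured TCP pose, the force, the opening and the grip force at its end, in the units of the state.
- r.state(): the state, without advancing time (a new reading comes with each control period).
- r.get_image(name): name is "side" or "top"; returns a dict with "pixels" (480x640x3 uint8, blue, green, red), "z_map" (480x640 float32, mm along the optical axis (not along the pixel's ray), 0 where there is no reading), "fx", "fy", "cx", "cy" (pixels), "D" ([k1, k2, p1, p2, k3] as OpenCV has them; the pictures are not rectified), "camera_from_world" (4x4, takes a point from world to camera coordinates). Camera axes: x right, y down, z forward; pixel columns grow to the right and rows downward; lengths in mm; the calibration is good to about 2 mm. A picture is of the moment at which its call begins.
- r.job_done(): hands the job in; it is judged then, once.
Trained networks look in the newest picture that a camera, given by its name, has taken for a name from the list of things; names that differ only in an ending like _2 or _b are one class to them, and where a whole thing is asked for, a point or a joint stands for the part that bears it (a point fixed in the world has none). Each returns a list of dicts, best first, with "p" (0 to 1); they miss things now and then, are a little off and sometimes report something else, mostly with a low value. They report only what shows in the picture. A call takes as long as a camera call.
- r.cut_out(camera, query): "mask" (480x640 bool, what is visible of it) and "location" ([column, row] in pixels, amid what is visible of it).
The state is a dict: "time": time; "joints": joint angles; "qd": joint speeds; "joint_efforts": joint torques, N m; "eef_pos": TCP position; "ee_rot": TCP orientation; "force": force on the tool from outside, world axes, zero at the start; "moment": the same for the moment, N m; "finger_gap": finger opening in mm; "grasp_force": force on a finger pad.
Only numpy, scipy, OpenCV 4.12 (cv2) and the standard library are available. Lean on these libraries where they do the work, as an engineer would, in place of code of your own. Each camera call takes 0.05 s, during which the arm holds its last target. There are 200 camera calls.

## Working session

There is one attempt and no reset: what is moved stays moved. The work goes in short steps, Python scripts to look and compute and a tool call to move; the robot and the scene stay as the last step left them, time stands still between calls to the robot, and variables do not carry over. Pictures are saved under pics/ and viewed, at most 10 in all, crops included, and the job is handed in when it is done.

Besides the shell and the picture viewer there is one more tool, called after "Request:" as name(argument=value, ...), one argument or row to a line, values as JSON. move_arm: Moves the arm, as the interface text tells. Its arguments: {"type":"object","properties":{"targets":{"type":"array","items":{"type":"number"}},"hand":{"type":"number"},"squeeze":{"type":"number"}},"required":["targets"]}

```bash
mkdir -p pics; cat > h.py <<'E'
import numpy as np, cv2
from workcell import r
def cloud(im):
    K=np.array([[im["fx"],0,im["cx"]],[0,im["fy"],im["cy"]],[0,0,1]]);D=np.array(im["D"],float)
    v,u=np.mgrid[0:480,0:640]
    p=cv2.undistortPoints(np.stack([u,v],-1).reshape(-1,1,2).astype(np.float64),K,D).reshape(480,640,2)
    z=im["z_map"].astype(float)
    c=np.concatenate([p*z[...,None],z[...,None]],-1)
    T=np.linalg.inv(np.array(im["camera_from_world"]))
    w=c@T[:3,:3].T+T[:3,3]; w[z==0]=np.nan
    return w
E
python3 - <<'E'
from h import *
ims={}
for n in ("top","side"):
    im=r.get_image(n); cv2.imwrite(f"pics/{n}0.png",im["pixels"]); W=cloud(im)
    print(n,np.linalg.inv(im["camera_from_world"])[:3,3])
    for q in ("wedge","slicer","short_foot","tub","tape"):
        for d in r.cut_out(n,q)[:2]:
            P=W[d["mask"]];P=P[~np.isnan(P[:,0])]
            print(q,round(d["p"],2),np.round(d["location"]),len(P), *(np.round(np.percentile(P,[2,50,98],axis=0)).tolist() if len(P) else []))
            if q=="wedge" and len(P):
                for lo,hi in ((4,13),(19,30)):
                    Q=P[(P[:,2]>lo)&(P[:,2]<hi)][:,:2].astype(np.float32)
                    if len(Q)>20: print("  ",lo,hi,len(Q),cv2.minAreaRect(Q),Q.mean(0))
s=r.state();print(s["time"],s["eef_pos"],s["ee_rot"],r.hold_point_z)
E
```

```text
top [423.14476231 196.2757632  965.45337033]
wedge 0.84 [319. 290.] 3686 [400.0, 123.0, -0.0] [438.0, 198.0, 9.0] [479.0, 271.0, 25.0]
   4 13 1502 ((435.3919677734375, 164.68832397460938), (88.9440689086914, 79.98287963867188), 84.66155242919922) [436.21646 176.13908]
   19 30 1550 ((442.8688659667969, 241.12437438964844), (64.79396057128906, 80.10684204101562), 84.53377532958984) [442.50916 240.84793]
wedge 0.49 [445. 266.] 10459 [380.0, -108.0, 40.0] [471.0, -21.0, 52.0] [562.0, 71.0, 80.0]
slicer 0.95 [444. 274.] 10247 [380.0, -106.0, 42.0] [471.0, -21.0, 52.0] [560.0, 70.0, 80.0]
short_foot 0.92 [447. 272.] 10226 [381.0, -107.0, 42.0] [471.0, -21.0, 52.0] [560.0, 70.0, 80.0]
tub 0.81 [261. 171.] 1371 [617.0, 272.0, 13.0] [647.0, 304.0, 69.0] [683.0, 335.0, 72.0]
tub 0.17 [446. 268.] 10215 [380.0, -106.0, 42.0] [471.0, -21.0, 52.0] [561.0, 70.0, 80.0]
tape 0.65 [218. 220.] 754 [542.0, 364.0, -2.0] [571.0, 393.0, 17.0] [601.0, 423.0, 21.0]
side [ 441.25574851 -520.8503814   506.69232187]
slicer 0.72 [296. 343.] 12720 [376.0, -125.0, 22.0] [472.0, -51.0, 55.0] [561.0, 63.0, 83.0]
slicer 0.65 [368. 215.] 1182 [621.0, 271.0, 6.0] [646.0, 282.0, 57.0] [678.0, 329.0, 72.0]
short_foot 0.89 [295. 344.] 12665 [376.0, -125.0, 22.0] [471.0, -51.0, 55.0] [561.0, 63.0, 83.0]
tub 0.69 [365. 214.] 1237 [621.0, 271.0, 1.0] [646.0, 282.0, 55.0] [678.0, 329.0, 72.0]
tape 0.63 [319. 209.] 523 [543.0, 362.0, 0.0] [571.0, 381.0, 16.0] [601.0, 421.0, 21.0]
0.6 [ 175.51169288 -494.8086334   231.3274838 ] [3.14148579e+00 9.56873864e-06 3.40797143e-01] 18.700000000000003
```

View pics/top0.png

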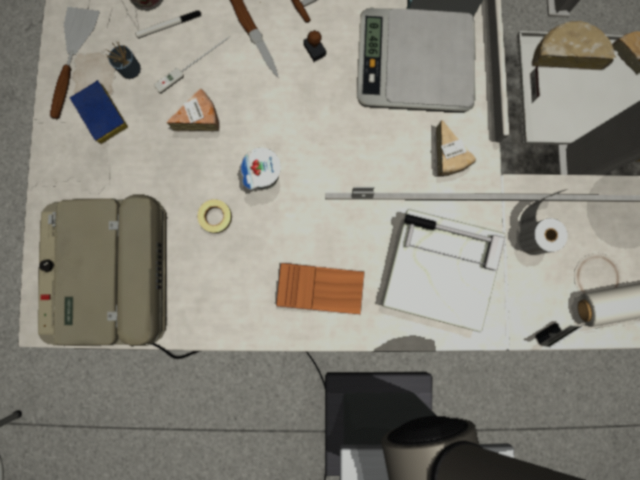

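View pics/side0.png

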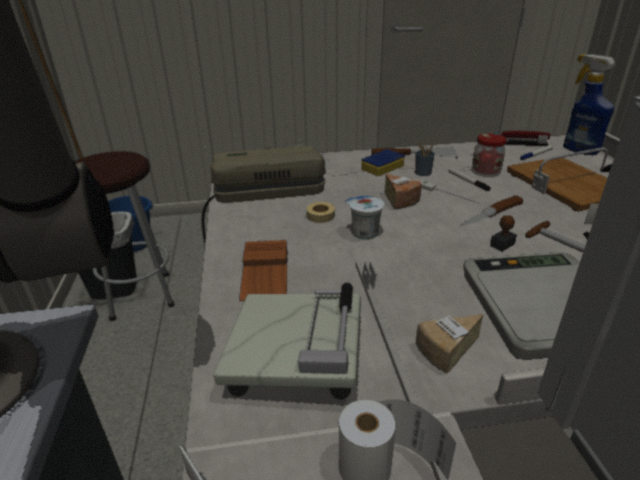

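```bash
cat >> h.py <<'E'
def slicer(im,d):
    W=cloud(im);P=W[cv2.erode(d["mask"].astype(np.uint8),np.ones((3,3)))>0];P=P[~np.isnan(P[:,0])]
    # robust plane
    Q=P[P[:,2]<64]
    for _ in range(8):
        A=np.c_[Q[:,:2],np.ones(len(Q))];c=np.linalg.lstsq(A,Q[:,2],rcond=None)[0]
        res=P[:,2]-np.c_[P[:,:2],np.ones(len(P))]@c
        Q=P[abs(res)<5]
    W2=W[d["mask"]];W2=W2[~np.isnan(W2[:,0])];e=W2[abs(W2[:,2]-np.c_[W2[:,:2],np.ones(len(W2))]@c)<6]
    return c,cv2.minAreaRect(e[:,:2].astype(np.float32)),len(Q)
def wedge(im,d):
    W=cloud(im);P=W[d["mask"]];P=P[~np.isnan(P[:,0])]
    Q=P[(P[:,2]>18)&(P[:,2]<32)][:,:2].astype(np.float32)
    (c,s,a)=cv2.minAreaRect(Q)
    if s[0]>s[1]: a+=90
    a=np.radians(a); u=np.array([np.cos(a),np.sin(a)])
    if u[1]>0:u=-u
    return np.array(c)+52.5*u,np.degrees(np.arctan2(u[1],u[0])),s
E
python3 - <<'E'
from h import *
im=r.get_image("top")
c,rect,n=slicer(im,r.cut_out("top","slicer")[0]);print(c,rect,n,cv2.boxPoints(rect))
print(wedge(im,r.cut_out("top","wedge")[0]))
E
```

```text
[ 0.04515717 -0.07840861 29.07649973] ((471.2427062988281, -21.521713256835938), (179.3765869140625, 180.0944061279297), 75.34964752197266) 8646 [[ 361.43924  -85.51929]
 [ 535.6783  -131.06871]
 [ 581.04614   42.47586]
 [ 406.80713   88.02528]]
(array([437.79837786, 189.03572439]), np.float64(-95.5021209716797), (65.0660171508789, 79.59686279296875))
```

Request:
move_arm(
  targets=[0,0,-0.25,0,0,-0.09,0,0,-0.25,0,0,-0.09,0,0,-0.25,0,0,-0.09,0,0,-0.25,0,0,-0.09,0,0,-0.25,0,0,-0.09,0,0,-0.25,0,0,-0.09,0,0,-0.25,0,0,-0.09,0,0,-0.25,0,0,-0.09],
  hand=40,
)

```text
time: 1.55
eef_pos: [175.5, -494.8, 291.6]
ee_rot: [3.142, 0.0, 1.478]
force: [0.2, -0.9, -0.7]
finger_gap: 40.3
grasp_force: 0.0
```

```bash
cat >> h.py <<'E'
def togo(p):
    s=r.state();from_=np.array(s["eef_pos"]);R=cv2.Rodrigues(np.zeros(3))[0]
    from scipy.spatial.transform import Rotation as Ro
    R=Ro.from_euler("xyz",s["ee_rot"])
    print(s["time"],from_.round(1),np.round(s["ee_rot"],3),"togo units",(R.inv().apply(np.array(p)-from_)/30).round(2),"F",np.round(s["force"],1),"gap",s["finger_gap"])
E
python3 - <<'E'
from h import *
W=cloud(r.get_image("top"))
for y in range(-550,350,50):
    m=(W[...,1]>y)&(W[...,1]<=y+50)&(W[...,0]>230)&(W[...,0]<600)&(W[...,2]>60)
    print(y,m.sum(),W[m].max(0).round() if m.any() else "",W[m].min(0).round() if m.any() else "")
togo([420,-100,290]);togo([450.3,318.4,150])
E
```

```text
-550 0  
-500 0  
-450 0  
-400 83 [ 423. -350.   65.] [ 397. -374.   60.]
-350 175 [ 418. -300.   65.] [ 388. -350.   60.]
-300 59 [ 412. -251.   75.] [ 369. -300.   60.]
-250 631 [ 599. -200.   83.] [ 337. -250.   60.]
-200 527 [ 597. -175.   83.] [ 338. -200.   60.]
-150 347 [ 541. -100.   85.] [ 458. -129.   60.]
-100 526 [551. -50.  84.] [ 437. -100.   60.]
-50 1245 [556.  -0. 458.] [230. -50.  60.]
0 2519 [569.  50. 421.] [230.   0.  61.]
50 882 [250.  95. 289.] [230.  50. 191.]
100 0  
150 0  
200 0  
250 0  
300 0  
1.6 [ 175.6 -495.3  292.9] [3.141e+00 2.000e-03 1.485e+00] togo units [13.83  6.98  0.07] F [-0.6 -1.2  1.4] gap 39.82852146795036
1.6 [ 175.6 -495.3  292.9] [3.141e+00 2.000e-03 1.485e+00] togo units [27.82  6.78  4.71] F [-0.6 -1.2  1.4] gap 39.82852146795036
```

Request:
move_arm(
  targets=[1,0.5,0,0,0,0,1,0.5,0,0,0,0,1,0.5,0,0,0,0,1,0.5,0,0,0,0,1,0.5,0,0,0,0,1,0.5,0,0,0,0,1,0.5,0,0,0,0,1,0.5,0,0,0,0],
)

```text
time: 2.4
eef_pos: [319.1, -266.6, 291.2]
ee_rot: [3.141, 0.0, 1.469]
force: [1.1, -0.2, -0.1]
finger_gap: 39.8
grasp_force: 0.0
```

Request:
move_arm(
  targets=[1,0.5,0,0,0,0,1,0.5,0,0,0,0,1,0.5,0,0,0,0,1,0.5,0,0,0,0,1,0.5,0,0,0,0,1,0.3,0,0,0,0,1,0,0,0,0,0,1,0,0,0,0,0],
)

```text
time: 3.2
eef_pos: [426.1, -36.0, 291.0]
ee_rot: [-3.141, 0.0, 1.469]
force: [0.6, -0.3, 0.2]
finger_gap: 40.2
grasp_force: 0.0
```

Request:
move_arm(
  targets=[1,0,0,0,0,0,1,0,0,0,0,0,1,0,0,0,0,0,1,0,0,0,0,0,1,0,0,0,0,0,1,0,0,0,0,0,1,0,0,0,0,0,1,0,0,0,0,0],
)

```text
time: 4.0
eef_pos: [449.6, 202.8, 291.1]
ee_rot: [3.142, 0.0, 1.469]
force: [0.3, -0.1, 0.8]
finger_gap: 40.0
grasp_force: 0.0
```

Request:
move_arm(
  targets=[1,0,0,0,0,0,1,0,0,0,0,0,1,0,0,0,0,0,0.8,0,0,0,0,0,0,0,0,0,0,0],
)

```text
time: 4.5
eef_pos: [460.7, 317.3, 290.4]
ee_rot: [-3.141, -0.0, 1.472]
force: [-0.3, 0.8, 0.7]
finger_gap: 39.6
grasp_force: 0.0
```

```bash
python3 - <<'E'
from h import *
togo([450.3,318.4,6])
E
```

```text
4.5 [460.7 317.3 290.4] [-3.141 -0.     1.472] togo units [-0.   -0.34  9.48] F [-0.3  0.8  0.7] gap 39.62730952740544
```

Request:
move_arm(
  targets=[0,-0.34,1,0,0,0,0,0,1,0,0,0,0,0,1,0,0,0,0,0,1,0,0,0,0,0,1,0,0,0,0,0,1,0,0,0,0,0,1,0,0,0,0,0,1,0,0,0],
)

```text
time: 5.3
eef_pos: [450.8, 315.1, 50.3]
ee_rot: [3.141, 0.0, 1.469]
force: [-0.6, -0.3, 0.4]
finger_gap: 40.2
grasp_force: 0.0
```

Request:
move_arm(
  targets=[0,0,0.7,0,0,0,0,0,0.4,0,0,0,0,0,0.3,0,0,0,0,0,0,0,0,0],
)

```text
time: 5.7
eef_pos: [450.6, 315.5, 8.8]
ee_rot: [-3.141, 0.001, 1.471]
force: [-0.7, -0.4, 0.3]
finger_gap: 40.1
grasp_force: 0.0
```

```bash
python3 - <<'E'
from h import *
im=r.get_image("top");cv2.imwrite("pics/top1.png",cv2.resize(im["pixels"][180:380,150:550],(800,400)))
im=r.get_image("side");cv2.imwrite("pics/side1.png",cv2.resize(im["pixels"][180:420,180:480],(750,600)))
u=np.array([-.0958,-.9954,0]);p=np.array([437.8,189,6])-96*u
togo(p)
E
```

```text
5.8 [451.3 316.1  10. ] [ 3.140e+00 -1.000e-03  1.471e+00] togo units [-1.06 -0.04  0.13] F [0.4 0.2 0.1] gap 40.14606833601277
```

View pics/side1.png

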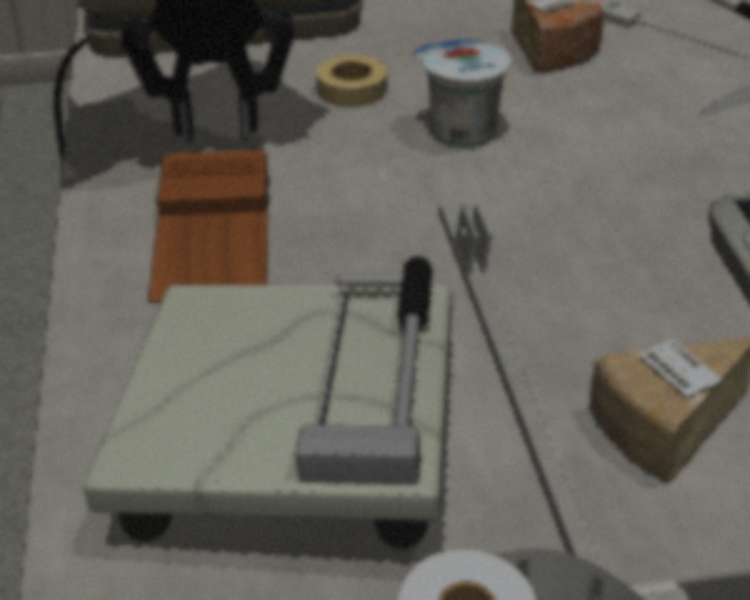

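Request:
move_arm(
  targets=[-0.4,0,0.08,0,0,0,-0.4,0,0,0,0,0,-0.2,0,0,0,0,0,-0.2,0,0,0,0,0,-0.3,0,0,0,0,0,-0.3,0,0,0,0,0,-0.3,0,0,0,0,0,-0.3,0,0,0,0,0],
)

```text
time: 6.6
eef_pos: [443.7, 243.6, 6.9]
ee_rot: [3.141, -0.0, 1.472]
force: [0.1, 1.4, 0.8]
finger_gap: 40.3
grasp_force: 0.5
```

```bash
cat > m.py <<'E'
from h import *
im=r.get_image("top")
c,rect,n=slicer(im,r.cut_out("top","slicer")[0]);print("slicer slope",np.hypot(c[0],c[1]).round(4),rect)
o,a,s=wedge(im,r.cut_out("top","wedge")[0]);print("wedge",o,a,s)
u=np.array([np.cos(np.radians(a)),np.sin(np.radians(a))]);f=np.array([425,57.4])-o
print("foot in wedge",f@u,f@[-u[1],u[0]]); togo([*(o-96*u),8])
t=np.array(r.state()["eef_pos"][:2])-o;print("tcp in wedge",t@u,t@[-u[1],u[0]])
E
python3 m.py
```

```text
slicer slope 0.0912 ((471.3736267089844, -21.493499755859375), (179.93006896972656, 179.88644409179688), 75.15711975097656)
wedge [360.99562683 135.40793692] -170.0295467376709 (13.331916809082031, 131.99012756347656)
foot in wedge -49.53140832861067 87.9115327850084
6.75 [443.5 243.6   6.8] [-3.141  0.     1.471] togo units [-3.    0.7  -0.04] F [ 0.5 -0.3  1.1] gap 39.755851519688235
tcp in wedge -100.00866752685886 -92.22758993431414
```

```bash
python3 - <<'E'
from h import *
for n in ("top","side"):
    im=r.get_image(n);W=cloud(im)
    px=im["pixels"].astype(int);col=(px[...,2]>px[...,0]*1.7)&(px[...,2]>40)
    m=col&(abs(W[...,0]-440)<70)&(W[...,1]>80)&(W[...,1]<260)&(W[...,2]>18)&(W[...,2]<30)
    print(n,m.sum(),cv2.minAreaRect(W[m][:,:2].astype(np.float32)))
im=r.get_image("top");cv2.imwrite("pics/top2.png",cv2.resize(im["pixels"][200:360,240:540],(800,427)))
E
```

```text
top 101 ((437.2689514160156, 195.4721221923828), (32.48807907104492, 73.84603118896484), 84.52163696289062)
side 981 ((439.86920166015625, 199.05850219726562), (74.20645904541016, 78.16800689697266), 86.15090942382812)
```

View pics/top2.png

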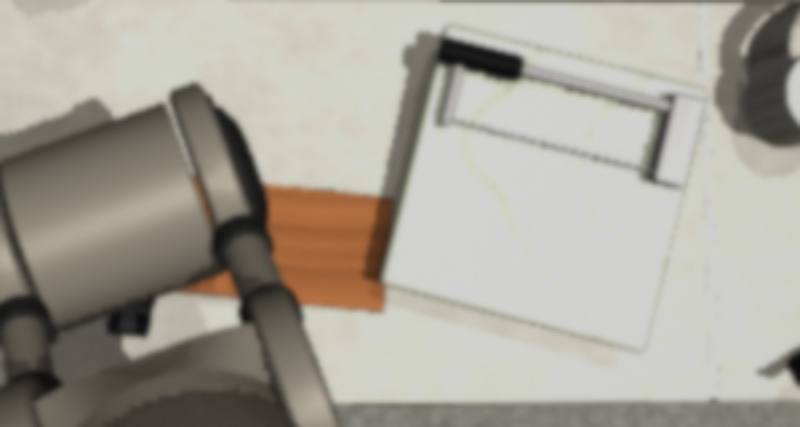

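Request:
move_arm(
  targets=[-0.3,0,0,0,0,0,-0.3,0,0,0,0,0,-0.3,0,0,0,0,0,-0.3,0,0,0,0,0,-0.3,0,0,0,0,0,-0.3,0,0,0,0,0,-0.3,0,0,0,0,0,-0.2,0,0,0,0,0],
)

```text
time: 7.7
eef_pos: [436.7, 174.7, 6.9]
ee_rot: [-3.141, 0.0, 1.471]
force: [1.2, 4.0, -1.1]
finger_gap: 39.8
grasp_force: 1.5
```

```bash
cat > m2.py <<'E'
from h import *
for n in ("top","side"):
    im=r.get_image(n);W=cloud(im)
    px=im["pixels"].astype(int);col=(px[...,2]>px[...,0]*1.7)&(px[...,2]>40)
    m=col&(abs(W[...,0]-440)<70)&(W[...,1]>50)&(W[...,1]<330)&(W[...,2]>18)&(W[...,2]<30)
    if m.sum()>20: print(n,m.sum(),cv2.minAreaRect(W[m][:,:2].astype(np.float32)))
    c,rect,k=slicer(im,r.cut_out(n,"slicer")[0]);print(n,"slope",c.round(4),rect)
togo([430,140,8])
E
python3 m2.py
```

```text
top slope [-7.00000e-04 -2.30000e-03  5.24816e+01] ((473.3106994628906, -25.4847412109375), (179.9709930419922, 180.34397888183594), 75.52338409423828)
side 826 ((433.0027160644531, 130.22650146484375), (65.396728515625, 79.51234436035156), 86.12904357910156)
side slope [1.80000e-03 2.00000e-03 5.36603e+01] ((474.2470703125, -27.133712768554688), (181.55923461914062, 179.1622314453125), 75.46517181396484)
7.9 [436.7 175.2   6.8] [-3.141e+00  1.000e-03  1.471e+00] togo units [-1.19 -0.11 -0.04] F [-0.7 -0.8 -0.3] gap 39.82613739532019
```

Request:
move_arm(
  targets=[-0.2,0,0,0,0,0,-0.2,0,0,0,0,0,-0.2,0,0,0,0,0,0,0,0,0,0,0,0.2,0,0,0,0,0,0.4,0,0,0,0,0,1,0,0,0,0,0,1,0,0,0,0,0],
)

```text
time: 8.7
eef_pos: [442.9, 236.7, 6.9]
ee_rot: [3.142, 0.0, 1.471]
force: [0.0, 0.1, -0.1]
finger_gap: 39.7
grasp_force: 0.0
```

Request:
move_arm(
  targets=[0,0,-1,0,0,0,0,0,-1,0,0,0,0,0,-1,0,0,0,0,0,-1,0,0,0,1,0,-1,0,0,0,1,0,-1,0,0,0,1,0,-1,0,0,0,1,0,-1,0,0,0],
)

```text
time: 9.5
eef_pos: [454.0, 356.7, 248.4]
ee_rot: [3.141, 0.0, 1.472]
force: [0.5, -0.4, -0.7]
finger_gap: 39.9
grasp_force: 0.0
```

```bash
python3 m2.py; python3 - <<'E'
from h import *
im=r.get_image("side");cv2.imwrite("pics/side3.png",cv2.resize(im["pixels"][180:420,180:480],(750,600)))
E
```

```text
top 1529 ((430.6464538574219, 112.95179748535156), (65.19580078125, 77.90461730957031), 84.4532241821289)
top slope [-1.40000e-03 -3.00000e-04  5.28862e+01] ((473.8249816894531, -25.593162536621094), (180.05140686035156, 180.25523376464844), 75.26801300048828)
side 550 ((431.25482177734375, 110.31829833984375), (62.94683837890625, 78.2054672241211), 84.45726776123047)
side slope [1.10000e-03 3.70000e-03 5.40838e+01] ((474.0965576171875, -26.885475158691406), (181.39346313476562, 179.93443298339844), 75.30156707763672)
9.7 [454.  355.7 246.7] [3.141 0.    1.474] togo units [-7.23 -0.1   7.96] F [-0.1 -0.2 -0.9] gap 40.242353745601385
```

View pics/side3.png

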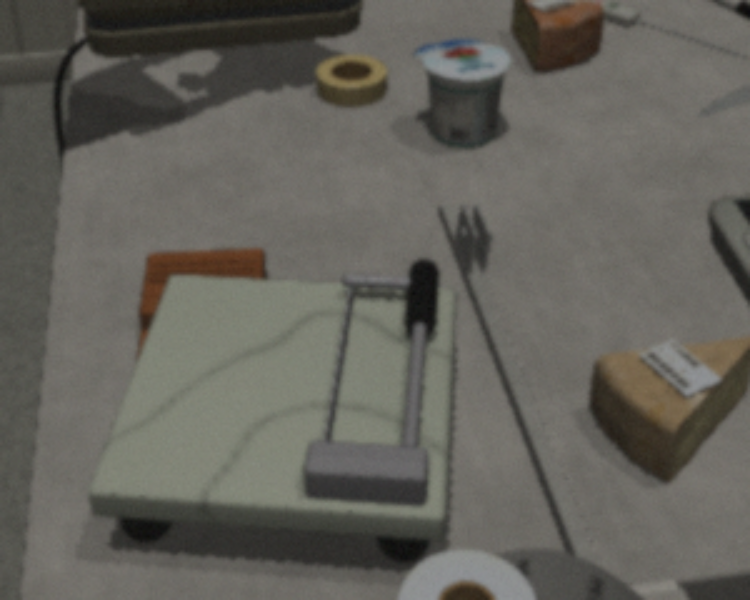

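The side picture shows the slab level and the heel showing behind it at crop (205,275). Tape (350,80) and tub (465,90) haven't moved, and the hand is clear. The foot sits at about x = +3, y ≈ 0 mm on the flat.

```bash
python3 -c "
from workcell import r
print(r.job_done())"
```

```text
the job is handed in; nothing more can be done
None
```

The wedge is under the short foot, which stands about 3 mm from the middle of the flat; the slab measures level within about 0.004 rad, the hand is clear, and the job is handed in (no verdict was returned).

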